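# Clear the charging cradle and dock the phone handset

### The job

Somebody left a spool of thread in the empty charging cradle: take it out and put it in the open wooden tray. Then dock the loose phone handset in that cradle, keypad up, foot end fully home against the lip and lying flat on the sloping bed, without letting it drop. Leave the other handset in its own cradle and everything else on the desk where it is.

Things in the scene. Friction and masses are not known exactly. Their poses are not given: they have to be found in the camera images.
- cradle_bed: Sloping bed of the free black charging cradle (fixed; the spool is in it). Origin: mid-foot of the lip on the bed surface, 30 mm above the desk. x up the slope (32 degrees; it rises towards the robot), y across, z square off the bed; surface at z = 0. Lip x -6 to 0, 61 wide, 18 high. Cheeks x 0 to 40, 5 thick, 10 high, y +-25.5 to +-30.5: cup 51 wide. Backrest x 40-115, 32 wide, open at its sides.
- dock (a point): Where the handset's centre is when fully docked in the free cradle: x 75, y 0, z 12 mm in the bed's axes. Axes as the bed. The cradle's base plate on the desk is 160 x 80 x 12.
- handset_center (a point): Centre of the loose grey cordless handset, 150 long x 46 wide x 24 thick, 130 g, lying face up on the desk. x points from its foot end (keypad end) to its earpiece end (screen end), y across, z out of its keypad face. The last 9 mm of the foot end are 40 wide and 20 thick.
- handset_foot (a point): Point on the underside plane of the loose handset at the middle of its foot end (75 mm behind and 12 mm below the centre, handset axes).
- spool_center (a point): Centre of a thread spool with wooden end discs, 34 diameter, 44 long along its own y axis, 40 g. It starts lying across the cup of the free cradle, against both bed and lip, its axis along the bed's y; it can be pinched by its two end discs, above the cheeks.
- tray_in (a point): Centre of the inner floor (5 mm above the desk) of an open wooden tray, fixed, 140 x 140 outside, inside 130 x 130, walls 5 thick with the rim 17 mm above this floor. x and y along its sides.
- handset_b_center (a point): Centre of the second, identical handset, already docked in the second, identical cradle; leave it there. It stands beside the free cradle, on either side.
- pot_center (a point): Centre of a white ceramic cup, 76 diameter, 95 high, standing on the desk; leave it.
- tape_center (a point): Centre of a tape measure, 62 x 30 x 58 high, standing on the desk; leave it.
Things that resemble listed ones, but are neither listed nor needed, are in the scene too. Leave any green, purple or yellow look-alike of the part that bears handset_center alone.

How it is judged:
By the outcome, as a careful person would: the job done as asked, in the order asked, and still so for the second after the job is handed in, with the robot touching nothing.
It also fails if it takes over 64 s, if anything falls off the work surface, if the arm or the gripper's body presses on something with over 40 N, if the wrist force passes 120 N, or if a joint passes its speed limit or range.

### The arm

A 6-joint arm with a two-finger parallel gripper is mounted at the origin on the work surface. World frame = base frame: x ahead of the robot, y to its left, z up, the work surface at z = 0. Lengths are in m, angles in rad, forces in N, time in s.
With the tool pointing down it reaches from about 0.3 to 0.875 m from the base axis. Payload 6.4 kg.
Tool frame: the origin (TCP) lies midway between the tips of the shut fingers; the grasp point (between the pads) lies 19 mm behind it (grasp_offset is the distance from the TCP to the grasp point, in m); z points along the fingers, y is the line along which they close (so a half turn about z gives the same grasp; the last joint's range is limited). The gripper opens to 85 mm and grips with 20 to 120 N. Pads are 22 mm wide; open, the fingers measure 114 mm over their backs; the gripper's body (76 mm by 85 mm) begins 54 mm behind the grasp point. The pads swing forward as they close: fully open they stand 13 mm farther back than shut.
Start: joints at [1.049, 0.181, 1.607, -0, 1.354, -0.206], TCP at [0.179, 0.547, 0.231] pointing down, gripper open.
Joint ranges: [-2.99, 2.99], [-0.89, 2.07], [0.3, 2.58], [-1.14, 4.28], [0, 2.63], [-3.12, 3.12]. Speed limits (rad/s): [2.57, 2.57, 3.01, 3.14, 3.14, 3.14].

### API

Orientations are given as a unit quaternion [w, x, y, z].
In Python, from bench import * gives the robot as it stands. The module is installed in compiled form; this text tells all that it offers.
- The arm moves only by the tool servo_tool, never from a script. Its argument "commands" is text: rows parted by semicolons, each of 7 numbers parted by spaces: the turn, a rotation vector about the tool's x, y, z in rad, then the shift along the tool's x, y, z in mm, then the opening, from 0 (shut) to 1 (fully open). In form: wx wy wz dx dy dz claw; .... A call has 1 to 5 rows; each row shifts and turns the commanded pose from where the row before left it, along the tool's axes as they then stand; what a row does not reach is not made up. A row lasts 1/8 s, in which the tool goes at most 62.5 mm and 10.7 degrees, less where a joint would pass 70% of its speed; a pose out of reach is approached as far as the arm can. A call with a gripper value outside its range is refused whole. The fingers move at their own pace and stop on an object; the grip force is fixed at half the most. Time passes only in rows, so rows that do not move let the fingers close. It gives the time, the measured TCP pose, the force, the opening and the grip force at its end, in the units of the state.
- get_obs(): the state, without advancing time (a new reading comes with each control period).
- camera(name): name is "scene" or "top" or "wrist"; returns the picture (400x640x3 uint8, blue, green, red); there is no depth.
- calibration(name): a dict with "fx", "fy", "cx", "cy" (pixels), "k1" (the pictures are not rectified: a ray, as slopes to the right and down, at radius r is drawn at 1 + k1 r^2 times it, then the intrinsics apply), "R" (3x3) and "t" (3): a world point X has camera coordinates R X + t. Camera axes: x right, y down, z forward; pixel columns grow to the right and rows downward; lengths in m; the calibration is good to about 2 mm. A picture is of the moment at which its call begins: read the wrist's pose just before it. calibration takes no time and is no camera call; for the wrist camera it gives the pose at the moment of the call.
- hand_in(): hands the job in; it is judged then, once.
The state is a dict: "time_s": time; "q": joint angles; "dq": joint speeds; "joint_efforts": joint torques, N m; "eef_pos": TCP position; "eef_rot": TCP orientation; "wrist_force": force on the tool from outside, world axes, zero at the start; "torque": the same for the moment, N m; "opening": opening from 0.0 (shut) to 1.0 (fully open); "grasp_force": force on a finger pad.
Only numpy, scipy, OpenCV 4.12 (cv2) and the standard library are available. Lean on these libraries where they do the work, as an engineer would, in place of code of your own. Each camera call takes 0.05 s, during which the arm holds its last target. There are 200 camera calls.

## Working session

There is one attempt and no reset: what is moved stays moved. The work goes in short steps, Python scripts to look and compute and a tool call to move; the robot and the scene stay as the last step left them, time stands still between calls to the robot, and variables do not carry over. Pictures are saved under pics/ and viewed, at most 12 in all, crops included, and the job is handed in when it is done.

Besides the shell and the picture viewer there is one more tool, called after "Request:" as name(argument=value, ...) on one line, values as JSON. servo_tool: Moves the arm, as the interface text tells. Its arguments: {"type":"object","properties":{"commands":{"type":"string"}},"required":["commands"]}

```bash
mkdir -p pics; python3 - <<'E'
from bench import *
import cv2
for n in ("top","scene"):
    im=camera(n); cv2.imwrite(f"pics/{n}0.png",im)
    c=calibration(n); print(n,{k:(v.round(4).tolist() if hasattr(v,'round') and not isinstance(v,float) else v) for k,v in c.items()})
print(get_obs())
E
```

```text
top {'fx': 438.0871541682447, 'fy': 438.0871541682447, 'cx': 317.6084506433013, 'cy': 195.5142164430609, 'k1': -0.027430973162182043, 'R': [[0.0094, -1.0, 0.0016], [-0.9847, -0.0095, -0.1742], [0.1742, 0.0, -0.9847]], 't': [-0.0469, 0.491, 1.163]}
scene {'fx': 389.5236721049952, 'fy': 389.5236721049952, 'cx': 324.1604704745079, 'cy': 199.94371276900873, 'k1': -0.03721776088165965, 'R': [[-0.2013, 0.9795, 0.0128], [0.6416, 0.1417, -0.7539], [-0.7402, -0.1436, -0.6569]], 't': [0.1404, -0.2517, 1.3896]}
{'time_s': 0.1, 'q': array([ 1.04869800e+00,  1.81492045e-01,  1.60787907e+00,  2.88130547e-05,
        1.35380332e+00, -2.06341501e-01]), 'dq': array([ 0.00067996, -0.00245366, -0.00269705, -0.00012854,  0.0013317 ,
        0.00198932]), 'joint_efforts': array([ 6.37677076e-04, -4.45884955e+01, -3.52232981e+01, -3.46231236e-04,
        4.38479838e-03, -8.90568856e-06]), 'eef_pos': array([0.17830945, 0.54614613, 0.23047401]), 'eef_rot': array([-2.94874311e-04,  1.57226387e-01,  9.87562270e-01, -7.33997357e-04]), 'wrist_force': array([-0.02924507, -0.52504544,  0.03631002]), 'torque': array([ 0.00566536, -0.0237994 , -0.03639127]), 'grasp_force': 0.0, 'opening': 0.9975344971111044}
```

View pics/top0.png

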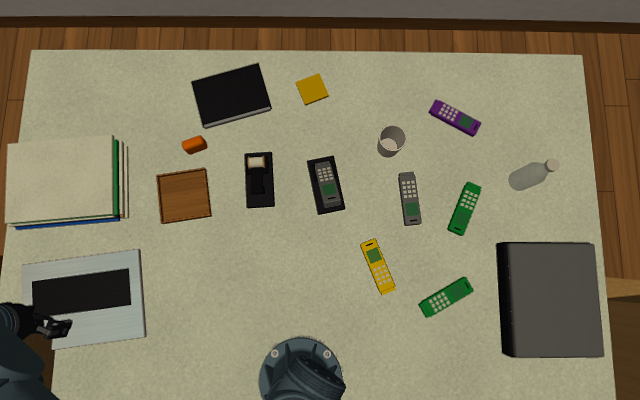

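View pics/scene0.png

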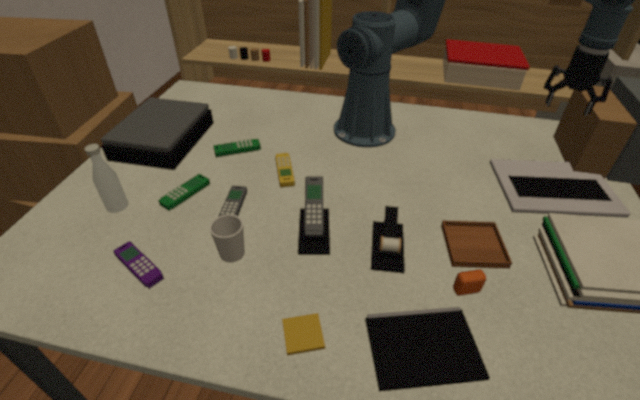

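Top view: the free cradle with the spool is at about (259,180), the docked handset at (326,185), the loose grey handset at (410,198) with its foot up in the image, and the tray at (184,195). The scene view agrees. Next I'll take coarse positions.

```bash
cat > h.py <<'E'
import numpy as np, cv2
from scipy.spatial.transform import Rotation as Rot
def ray(c,uv):
    uv=np.atleast_2d(np.float64(uv)); K=np.array([[c["fx"],0,c["cx"]],[0,c["fy"],c["cy"]],[0,0,1]])
    p=cv2.undistortPoints(uv[:,None],K,np.array([c["k1"],0,0,0,0]))[:,0]
    d=np.c_[p,np.ones(len(p))]@np.array(c["R"]); o=-np.array(c["R"]).T@np.array(c["t"]); return o,d
def cast(c,uv,z):
    o,d=ray(c,uv); return o+d*((z-o[2])/d[:,2:])
def proj(c,X):
    X=np.atleast_2d(X); p=X@np.array(c["R"]).T+c["t"]; s=p[:,:2]/p[:,2:]; s=s*(1+c["k1"]*(s**2).sum(1,keepdims=True))
    return s*[c["fx"],c["fy"]]+[c["cx"],c["cy"]]
def toolR(zdir,ydir):
    z=np.array(zdir,float);z/=np.linalg.norm(z);y=np.array(ydir,float);y-=z*(y@z);y/=np.linalg.norm(y)
    return np.c_[np.cross(y,z),y,z]
def delta(obs,R,p):
    "turn (rotvec, tool axes), shift to p in current tool axes (mm), shift in final tool axes"
    q=obs["eef_rot"];R0=Rot.from_quat([q[1],q[2],q[3],q[0]]).as_matrix()
    rv=Rot.from_matrix(R0.T@R).as_rotvec(); d=(np.array(p)-obs["eef_pos"])*1e3
    print("turn",rv.round(3),"|deg",np.degrees(np.linalg.norm(rv)).round(1),"shift now-axes",(R0.T@d).round(1),"final-axes",(R.T@d).round(1))
def state(o):
    q=o["eef_rot"];R=Rot.from_quat([q[1],q[2],q[3],q[0]]).as_matrix()
    print("t",round(o["time_s"],2),"p",o["eef_pos"].round(4),"x",R[:,0].round(3),"y",R[:,1].round(3),"z",R[:,2].round(3),"F",o["wrist_force"].round(1),"op",round(o["opening"],3),"g",round(o["grasp_force"],1)); return R
def blobs(m,amin=100):
    n,l,s,ce=cv2.connectedComponentsWithStats(m.astype(np.uint8))
    out=[]
    for i in range(1,n):
        if s[i,4]>=amin:
            c,_=cv2.findContours((l==i).astype(np.uint8),0,2); out.append((s[i,4],cv2.boxPoints(cv2.minAreaRect(c[0])),c[0]))
    return out
E
python3 - <<'E'
from bench import *
from h import *
im=cv2.imread("pics/top0.png");c=calibration("top")
hsv=cv2.cvtColor(im,cv2.COLOR_BGR2HSV)
def show(name,box,m,z):
    x0,y0,x1,y1=box;mm=np.zeros(m.shape,np.uint8);mm[y0:y1,x0:x1]=m[y0:y1,x0:x1]
    for a,b,_ in blobs(mm,60): print(name,a,b.round(1).tolist(),cast(c,b,z).round(4)[:,:2].tolist(),"ctr",cast(c,b.mean(0),z).round(4))
b,g,r=[im[...,i].astype(int) for i in range(3)]
V=hsv[...,2]
show("tray",(150,160,220,230),(r-b>50),0.022)
show("hand",(390,165,430,232),V<125,0.024)
show("cradle",(235,145,285,215),V<60,0.012)
show("spool",(240,150,280,175),V>110,0.055)
show("cradleB",(300,150,350,220),V<60,0.012)
E
```

```text
tray 2319 [[154.8000030517578, 172.8000030517578], [204.6999969482422, 167.10000610351562], [210.3000030517578, 217.0], [160.39999389648438, 222.60000610351562]] [[0.5561, 0.4205], [0.5739, 0.2791], [0.4317, 0.2556], [0.4143, 0.3941]] ctr [[0.4933 0.3371 0.022 ]]
hand 866 [[396.70001220703125, 172.6999969482422], [414.6000061035156, 170.3000030517578], [421.79998779296875, 223.60000610351562], [403.79998779296875, 226.0]] [[0.5624, -0.2652], [0.5699, -0.3163], [0.4184, -0.3316], [0.4113, -0.2816]] ctr [[ 0.4897 -0.2987  0.024 ]]
cradle 1321 [[243.8000030517578, 152.89999389648438], [271.3999938964844, 151.5], [274.20001220703125, 206.1999969482422], [246.60000610351562, 207.60000610351562]] [[0.6193, 0.1713], [0.6242, 0.0919], [0.4651, 0.0795], [0.4603, 0.1572]] ctr [[0.5413 0.1249 0.012 ]]
spool 361 [[240.0, 150.0], [279.0, 150.0], [279.0, 174.0], [240.0, 174.0]] [[0.6157, 0.1746], [0.6166, 0.0662], [0.5483, 0.0645], [0.5473, 0.1718]] ctr [[0.5818 0.1192 0.055 ]]
spool 152 [[248.0, 157.0], [263.0, 157.0], [263.0, 166.0], [248.0, 166.0]] [[0.5958, 0.1516], [0.5962, 0.11], [0.5705, 0.1092], [0.5702, 0.1506]] ctr [[0.5831 0.1304 0.055 ]]
cradleB 851 [[306.1000061035156, 160.60000610351562], [333.20001220703125, 154.8000030517578], [344.79998779296875, 208.60000610351562], [317.70001220703125, 214.39999389648438]] [[0.5982, -0.0084], [0.6161, -0.0861], [0.4602, -0.119], [0.443, -0.0429]] ctr [[ 0.5285 -0.0642  0.012 ]]
```

```bash
cat >> h.py <<'E'
A=np.radians(32)
def bedR(u):  # u: unit horizontal vector pointing to the lip (away from robot)
    u=np.array([u[0],u[1],0.])/np.hypot(u[0],u[1]); ez=np.array([0,0,1.])
    x=-u*np.cos(A)+ez*np.sin(A); z=u*np.sin(A)+ez*np.cos(A); return np.c_[x,np.cross(z,x),z]
def bedTool(u): B=bedR(u); return toolR(-B[:,2],-B[:,1])
E
python3 - <<'E'
from bench import *
from h import *
o=get_obs();state(o);u=[.996,.085]
B=bedR(u);s=np.array([.583,.1304,.0534])
print(s+.13*B[:,2]); delta(o,bedTool(u),s+.13*B[:,2])
E
```

```text
t 0.1 p [0.1783 0.5461 0.2305] x [-0.951  0.311  0.   ] y [ 0.311  0.951 -0.002] z [-0.001 -0.001 -1.   ] F [-0.  -0.5  0. ] op 0.998 g 0.0
[0.65164    0.13625783 0.16364625]
turn [ 0.111  0.55  -0.391] |deg 39.2 shift now-axes [-577.2 -242.5   67. ] final-axes [-405.8 -448.7 -174.8]
```

Request:
servo_tool(commands="0 0 0 -48 -20 5 1;0 0 0 -48 -20 5 1;0 0 0 -48 -20 5 1;0 0 0 -48 -20 5 1;0 0 0 -48 -20 5 1")

```text
time_s: 0.72
eef_pos: [0.3765, 0.3757, 0.2058]
eef_rot: [-0.0, 0.157, 0.988, -0.0]
wrist_force: [0.8, 1.9, 0.7]
opening: 1.0
grasp_force: 0.0
```

Request:
servo_tool(commands="0 0 0 -48 -20 5 1;0 0 0 -48 -20 5 1;0 0 0 -48 -20 5 1;0 0 0 -48 -20 5 1;0 0 0 -48 -20 5 1")

```text
time_s: 1.35
eef_pos: [0.5736, 0.2061, 0.1806]
eef_rot: [-0.0, 0.157, 0.988, -0.0]
wrist_force: [0.7, 0.4, 0.1]
opening: 0.999
grasp_force: 0.0
```

Request:
servo_tool(commands="0 0 0 -48 -20 5 1;0 0 0 -48 -20 5 1;.028 .137 -.098 0 0 0 1;.028 .137 -.098 0 0 0 1")

```text
time_s: 1.85
eef_pos: [0.6517, 0.1385, 0.1714]
eef_rot: [-0.141, 0.058, 0.988, -0.006]
wrist_force: [0.7, 0.7, 0.1]
opening: 1.001
grasp_force: 0.0
```

Request:
servo_tool(commands=".028 .137 -.098 0 0 0 1;.028 .137 -.098 0 0 0 1;0 0 0 0 0 0 1;0 0 0 0 0 0 1")

```text
time_s: 2.35
eef_pos: [0.6514, 0.1397, 0.171]
eef_rot: [-0.273, -0.041, 0.961, -0.012]
wrist_force: [-0.6, -0.0, 0.6]
opening: 1.002
grasp_force: 0.0
```

```bash
python3 - <<'E'
from bench import *
from h import *
o=get_obs();state(o);c=calibration("wrist");im=camera("wrist");cv2.imwrite("pics/w1.png",im)
np.save("w1.npy",c,allow_pickle=True);print(c)
E
```

```text
t 2.35 p [0.6514 0.1397 0.171 ] x [-0.847 -0.072  0.526] y [-0.085  0.996 -0.001] z [-0.524 -0.046 -0.85 ] F [-0.6 -0.   0.6] op 1.002 g 0.0
{'fx': 327.33427364318123, 'fy': 327.33427364318123, 'cx': 316.7101701227254, 'cy': 198.8856371791998, 'k1': -0.03868104375529971, 'R': array([[-8.53308244e-02,  9.96352210e-01, -9.61452024e-04],
       [ 9.64070622e-01,  8.23224033e-02, -2.52568521e-01],
       [-2.51568055e-01, -2.24787878e-02, -9.67578533e-01]]), 't': array([-0.08317817, -0.56616557,  0.4905445 ])}
```

View pics/w1.png

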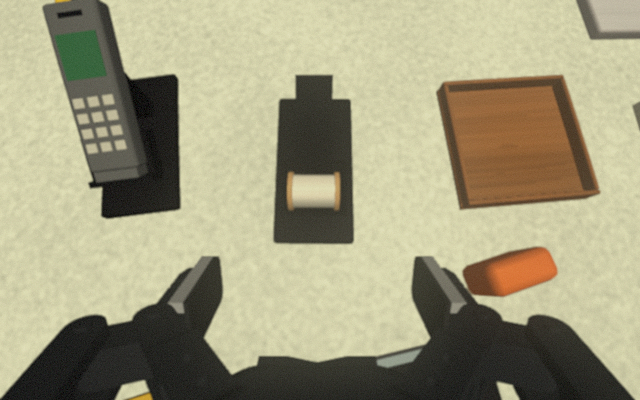

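The wrist view shows the spool at (314,190), lying squarely across the free cradle's cup. The cradle plate spans (275–353, 98–242) with the backrest top at (314,75). The tray floor is at about (515,140), and the orange tape measure at (510,270).

```bash
cat > m.py <<'E'
from h import *
def measure(im,c,box=(255,60,375,250)):
    x0,y0,x1,y1=box;hsv=cv2.cvtColor(im,cv2.COLOR_BGR2HSV);V=hsv[...,2]
    m=np.zeros(V.shape,np.uint8);m[y0:y1,x0:x1]=V[y0:y1,x0:x1]<70
    n,l,s,_=cv2.connectedComponentsWithStats(m);i=1+np.argmax(s[1:,4])
    ct=max(cv2.findContours((l==i).astype(np.uint8),0,1)[0],key=cv2.contourArea)[:,0]
    f=np.zeros_like(m);cv2.drawContours(f,[ct],-1,1,-1)
    sp=(f>0)&(V>90); return ct,f,sp
E
python3 - <<'E'
from bench import *
from m import *
im=cv2.imread("pics/w1.png");c=np.load("w1.npy",allow_pickle=True).item()
ct,f,sp=measure(im,c)
for a,b,k in blobs(sp,60): print("spool",a,b.round(1).tolist()); bb=b
# base plate edges: per row extents
rows=[(y,np.where(f[y])[0].min()-.5+0,np.where(f[y])[0].max()+.5) for y in range(110,236,3)]
L=cast(c,[(r[1],r[0]) for r in rows],.012);Rr=cast(c,[(r[2],r[0]) for r in rows],.012)
for n,e in(("L",L),("R",Rr)): print(n,"slope dy/dx",np.polyfit(e[:,0],e[:,1],1).round(4),"resid",np.std(e[:,1]-np.polyval(np.polyfit(e[:,0],e[:,1],1),e[:,0])).round(4))
mid=(L+Rr)/2;p=np.polyfit(mid[:,0],mid[:,1],1);print("mid line",p,"width",np.mean(abs(L[:,1]-Rr[:,1])))
cols=[np.where(f[:,x])[0] for x in range(285,345,5)]
fr=cast(c,[(x,a.max()+.5) for x,a in zip(range(285,345,5),cols)],.012);print("lip-end edge x",fr[:,0].round(4),fr[:,1].round(4))
bk=cast(c,[(x,np.where(f[:,x])[0].min()-.5) for x in (284,288,338,342,346)],.012);print("robot-end edge",bk.round(4).tolist())
print("spool ctr",cast(c,bb.mean(0),.0534).round(4),cast(c,bb,.0534).round(4).tolist())
ys,xs=np.where(sp);print("bbox",xs.min(),xs.max(),ys.min(),ys.max())
#tray
hsv=cv2.cvtColor(im,cv2.COLOR_BGR2HSV);b,g,r=[im[...,i].astype(int) for i in range(3)]
m=np.zeros(b.shape,np.uint8);m[60:225,425:610]=(r-b>40)[60:225,425:610]
a,b,k=max(blobs(m,1000),key=lambda t:t[0]);q=cv2.approxPolyDP(cv2.convexHull(k),6,True)[:,0];print("tray",q.tolist(),cast(c,q,.022).round(3).tolist(),cast(c,q,.022).mean(0))
E
```

```text
spool 1895 [[286.0, 171.0], [340.0, 171.0], [340.0, 210.0], [286.0, 210.0]]
L slope dy/dx [0.0762 0.0476] resid 0.0003
R slope dy/dx [0.0775 0.1231] resid 0.0003
mid line [0.0768563  0.08533909] width 0.07576055141945714
lip-end edge x [0.6245 0.6241 0.6237 0.6233 0.6229 0.6225 0.622  0.6216 0.6212 0.6218
 0.6214 0.6209] [0.1059 0.1108 0.1156 0.1205 0.1254 0.1302 0.1351 0.14   0.1448 0.1498
 0.1546 0.1595]
robot-end edge [[0.4695, 0.0876, 0.012], [0.4691, 0.092, 0.012], [0.4645, 0.1468, 0.012], [0.4641, 0.1512, 0.012], [0.4637, 0.1556, 0.012]]
spool ctr [[0.5825 0.1301 0.0534]] [[0.5663, 0.1043, 0.0534], [0.5622, 0.1527, 0.0534], [0.598, 0.1551, 0.0534], [0.6021, 0.1083, 0.0534]]
bbox 286 340 171 210
tray [[584, 60], [609, 103], [609, 223], [425, 223], [425, 60]] [[0.392, 0.424, 0.022], [0.446, 0.445, 0.022], [0.582, 0.424, 0.022], [0.597, 0.239, 0.022], [0.412, 0.24, 0.022]] [0.48563189 0.35428062 0.022     ]
```

```bash
cat >> h.py <<'E'
U=np.array([.997,.0768]); B=bedR(U); T=bedTool(U)
O=np.array([.5825,.1301,.0])-B@[.017,0,.017]; O[2]=.030
bed=lambda *v: O+B@(np.array(v)/1e3)
E
python3 - <<'E'
from bench import *
from h import *
o=get_obs();print(O);delta(o,T,bed(18,0,9))
E
```

```text
[0.58789222 0.13051537 0.03      ]
turn [-0.005  0.006  0.007] |deg 0.6 shift now-axes [ -2.1  -3.5 145.8] final-axes [ -3.   -4.2 145.8]
```

Request:
servo_tool(commands="-.005 .006 .007 -3 -4 46 1;0 0 0 0 0 50 1;0 0 0 0 0 30 1;0 0 0 0 0 20 1;0 0 0 0 0 0 0.7")

```text
time_s: 3.02
eef_pos: [0.5761, 0.1296, 0.0471]
eef_rot: [-0.277, -0.037, 0.96, -0.011]
wrist_force: [-0.4, -0.4, 0.3]
opening: 0.816
grasp_force: 0.0
```

```bash
python3 - <<'E'
from bench import *
from h import *
o=get_obs();state(o);delta(o,T,bed(18,0,9));im=camera("wrist");cv2.imwrite("pics/w2.png",im)
E
```

```text
t 3.02 p [0.5761 0.1296 0.0471] x [-0.844 -0.066  0.532] y [-0.077  0.997  0.   ] z [-0.53  -0.041 -0.847] F [-0.4 -0.4  0.3] op 0.816 g 0.0
turn [-0.    -0.002  0.001] |deg 0.1 shift now-axes [-1.1  0.  -0.8] final-axes [-1.1  0.  -0.8]
```

View pics/w2.png

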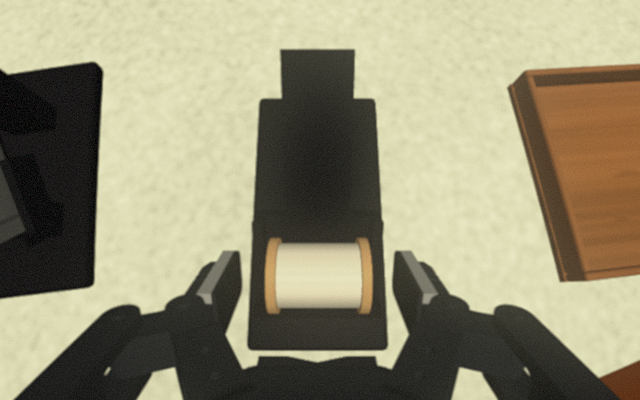

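The pads, at columns 240 and 395, flank the spool evenly. It is centred near (318,275). Closing now.

Request:
servo_tool(commands="0 0 0 0 0 0 0.3;0 0 0 0 0 0 0.3;0 0 0 0 0 0 0.3;0 0 0 0 0 0 0.3;0 0 0 0 0 0 0.3")

```text
time_s: 3.7
eef_pos: [0.579, 0.1295, 0.0484]
eef_rot: [-0.275, -0.037, 0.961, -0.011]
wrist_force: [1.5, 0.1, 7.3]
opening: 0.501
grasp_force: 61.5
```

Request:
servo_tool(commands="0 0 0 0 0 -5 0.3;0 0 0 0 0 -15 0.3;0 0 0 0 0 -40 0.3;0 0 0 0 0 -40 0.3;0 0 0 0 0 0 0.3")

```text
time_s: 4.32
eef_pos: [0.6339, 0.1337, 0.1347]
eef_rot: [-0.273, -0.037, 0.961, -0.011]
wrist_force: [0.8, 0.1, -1.2]
opening: 0.503
grasp_force: 60.9
```

```bash
python3 - <<'E'
from bench import *
from h import *
o=get_obs();R=state(o)
im=cv2.imread("pics/w1.png");c=np.load("w1.npy",allow_pickle=True).item()
b,g,r=[im[...,i].astype(int) for i in range(3)]
m=np.zeros(b.shape,np.uint8);m[65:215,430:605]=(r-b>60)[65:215,430:605]
a,bx,k=max(blobs(m,1000),key=lambda t:t[0]);q=cv2.approxPolyDP(cv2.convexHull(k),6,True)[:,0];print("tray",q.tolist(),cast(c,q,.022).round(3).tolist(),cast(c,q,.022).mean(0))
cv2.imwrite("pics/w3.png",camera("wrist")[150:400])
E
```

```text
t 4.33 p [0.6339 0.1337 0.1347] x [-0.848 -0.066  0.525] y [-0.078  0.997 -0.   ] z [-0.524 -0.041 -0.851] F [ 0.8  0.1 -1.2] op 0.503 g 60.9
tray [[561, 75], [599, 192], [470, 204], [444, 83]] [[0.416, 0.394, 0.022], [0.55, 0.418, 0.022], [0.574, 0.284, 0.022], [0.44, 0.26, 0.022]] [0.49489    0.33880529 0.022     ]
```

View pics/w3.png

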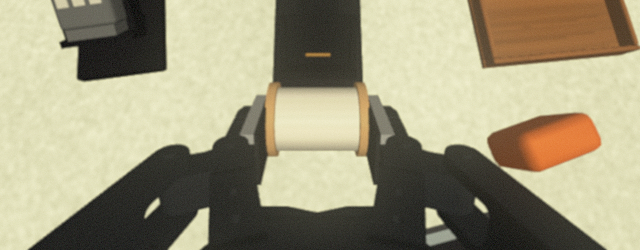

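Spool held: about 61 N of grip at opening 0.50, with the cup empty behind it. Next, to the tray.

```bash
python3 - <<'E'
from bench import *
from h import *
o=get_obs();R=toolR([0,0,-1],[-.176,.984,0]);delta(o,R,[.495,.339,.135])
E
```

```text
turn [ 0.028 -0.557 -0.096] |deg 32.4 shift now-axes [103.7 215.4  61.5] final-axes [ 98.7 226.2  -2.7]
```

Request:
servo_tool(commands=".007 -.139 -.024 0 0 0 0.3;.007 -.139 -.024 0 0 0 0.3;.007 -.139 -.024 0 0 0 0.3;.007 -.139 -.024 0 0 0 0.3;0 0 0 0 0 0 0.3")

```text
time_s: 5.0
eef_pos: [0.6263, 0.1339, 0.129]
eef_rot: [-0.005, -0.088, 0.996, 0.0]
wrist_force: [-0.0, 0.9, -1.5]
opening: 0.502
grasp_force: 60.9
```

Request:
servo_tool(commands="0 0 0 20 45 0 0.3;0 0 0 20 45 0 0.3;0 0 0 20 45 0 0.3;0 0 0 20 45 0 0.3;0 0 0 19 46 0 0.3")

```text
time_s: 5.62
eef_pos: [0.4925, 0.34, 0.1307]
eef_rot: [-0.004, -0.088, 0.996, -0.001]
wrist_force: [1.1, 0.8, -0.4]
opening: 0.502
grasp_force: 61.0
```

Request:
servo_tool(commands="0 0 0 0 0 20 0.3;0 0 0 0 0 30 0.3;0 0 0 0 0 20 0.3;0 0 0 0 0 0 0.3")

```text
time_s: 6.12
eef_pos: [0.4917, 0.3374, 0.0585]
eef_rot: [-0.005, -0.088, 0.996, -0.001]
wrist_force: [-0.0, -0.2, -0.1]
opening: 0.502
grasp_force: 61.1
```

```bash
python3 - <<'E'
from bench import *
from h import *
o=get_obs();state(o);R=toolR([0,0,-1],[-.176,.984,0]);delta(o,R,[.495,.339,.018])
cv2.imwrite("pics/w4.png",camera("wrist"))
E
```

```text
t 6.12 p [0.4917 0.3374 0.0585] x [-0.985 -0.175  0.011] y [-0.175  0.985 -0.001] z [-0.01  -0.003 -1.   ] F [-0.  -0.2 -0.1] op 0.502 g 61.1
turn [-0.001 -0.011 -0.001] |deg 0.6 shift now-axes [-4.   1.1 40.5] final-axes [-3.6  1.  40.5]
```

View pics/w4.png

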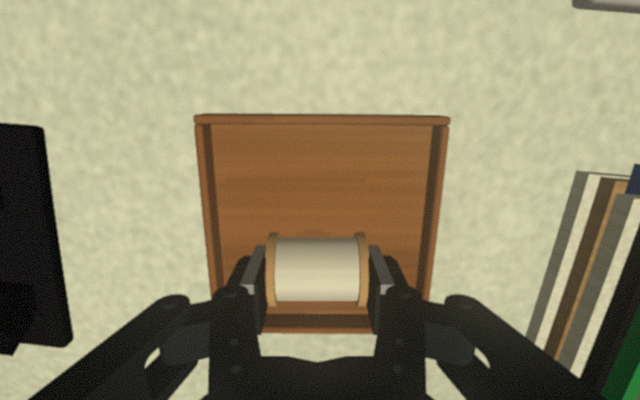

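The spool hangs over the tray at about (318,268), clear of the walls. Lower it and release.

Request:
servo_tool(commands="0 0 0 -3 1 20 0.3;0 0 0 0 0 13 0.3;0 0 0 0 0 4 0.3;0 0 0 0 0 0 0.3;0 0 0 0 0 2 0.3")

```text
time_s: 6.8
eef_pos: [0.4958, 0.3405, 0.0228]
eef_rot: [-0.002, -0.088, 0.996, 0.0]
wrist_force: [-0.2, -0.4, -0.9]
opening: 0.502
grasp_force: 61.1
```

Request:
servo_tool(commands="0 0 0 0 0 2 0.3;0 0 0 0 0 1 0.3;0 0 0 0 0 0 0.3")

```text
time_s: 7.18
eef_pos: [0.4952, 0.3402, 0.0192]
eef_rot: [-0.003, -0.088, 0.996, -0.0]
wrist_force: [1.0, -0.4, 0.2]
opening: 0.501
grasp_force: 61.1
```

Request:
servo_tool(commands="0 0 0 0 0 1 0.3;0 0 0 0 0 1 0.3;0 0 0 0 0 1 0.3;0 0 0 0 0 0 0.3")

```text
time_s: 7.68
eef_pos: [0.4951, 0.3401, 0.016]
eef_rot: [-0.003, -0.088, 0.996, -0.0]
wrist_force: [-0.2, 0.3, -0.2]
opening: 0.504
grasp_force: 61.1
```

Request:
servo_tool(commands="0 0 0 0 0 0 0.75;0 0 0 0 0 0 0.75;0 0 0 0 0 0 0.75;0 0 0 0 0 -20 0.75;0 0 0 0 0 -60 1")

```text
time_s: 8.3
eef_pos: [0.4932, 0.3391, 0.0948]
eef_rot: [-0.006, -0.088, 0.996, -0.001]
wrist_force: [0.4, 0.2, -0.4]
opening: 0.933
grasp_force: 0.0
```

Request:
servo_tool(commands="0 0 0 0 0 -62 1;0 0 0 0 0 -62 1;0 0 0 0 -62 0 1;0 0 0 0 -62 0 1;0 0 0 0 -62 0 1")

```text
time_s: 8.93
eef_pos: [0.5293, 0.1557, 0.2222]
eef_rot: [-0.001, -0.089, 0.996, -0.0]
wrist_force: [0.8, 0.7, 0.3]
opening: 1.001
grasp_force: 0.0
```

Request:
servo_tool(commands="0 0 0 0 -62 0 1;0 0 0 0 -62 0 1;0 0 0 0 -62 0 1;0 0 0 0 -62 0 1;0 0 0 0 -62 0 1")

```text
time_s: 9.55
eef_pos: [0.5838, -0.15, 0.222]
eef_rot: [-0.002, -0.088, 0.996, -0.001]
wrist_force: [1.0, -0.1, -0.5]
opening: 1.003
grasp_force: 0.0
```

Request:
servo_tool(commands="0 0 0 0 -62 0 1;0 0 0 0 -62 0 1;0 0 0 0 0 0 1")

```text
time_s: 9.93
eef_pos: [0.6051, -0.2749, 0.2211]
eef_rot: [-0.002, -0.086, 0.996, -0.001]
wrist_force: [0.8, -0.2, -0.1]
opening: 0.999
grasp_force: 0.0
```

```bash
python3 - <<'E'
from bench import *
from h import *
o=get_obs();state(o);u=np.array([.9944,.105]);R=toolR([0,0,-1],[-u[1],u[0],0]);delta(o,R,[.49,-.299,.17])
cv2.imwrite("pics/t5.png",camera("top")[130:240,130:450])
E
```

```text
t 9.93 p [ 0.6051 -0.2749  0.2211] x [-0.985 -0.171  0.004] y [-0.171  0.985 -0.002] z [-0.004 -0.002 -1.   ] F [ 0.8 -0.2 -0.1] op 0.999 g 0.0
turn [-0.002 -0.004  0.066] |deg 3.8 shift now-axes [117.3  -4.   51.6] final-axes [117.  -11.9  51.1]
```

View pics/t5.png

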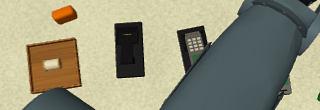

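The crop shows the spool lying in the tray at crop (52,63), and the free cradle empty. Now over the loose handset.

Request:
servo_tool(commands="0 0 .066 0 0 0 1;0 0 0 58 -6 0 1;0 0 0 59 -6 0 1;0 0 0 0 0 40 1;0 0 0 0 0 0 1")

```text
time_s: 10.6
eef_pos: [0.4885, -0.2922, 0.1791]
eef_rot: [-0.004, -0.056, 0.998, 0.002]
wrist_force: [-0.2, 0.2, -0.3]
opening: 1.0
grasp_force: 0.0
```

```bash
python3 - <<'E'
from bench import *
from h import *
o=get_obs();state(o);c=calibration("wrist");np.save("w6.npy",c,allow_pickle=True)
cv2.imwrite("pics/w6.png",camera("wrist"))
E
```

```text
t 10.6 p [ 0.4885 -0.2922  0.1791] x [-0.994 -0.111  0.008] y [-0.111  0.994  0.004] z [-0.009  0.003 -1.   ] F [-0.2  0.2 -0.3] op 1.0 g 0.0
```

View pics/w6.png

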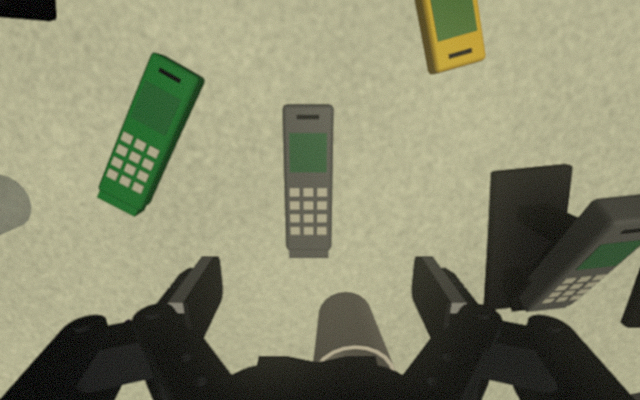

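The loose handset is at about (283–333, 104–258), screen up and foot end down in the image. The pot is at (350,325).

```bash
python3 - <<'E'
from bench import *
from h import *
im=cv2.imread("pics/w6.png");c=np.load("w6.npy",allow_pickle=True).item();o=get_obs()
print("cam",(-np.array(c["R"]).T@c["t"]).round(3))
hsv=cv2.cvtColor(im,cv2.COLOR_BGR2HSV);V=hsv[...,2]
m=np.zeros(V.shape,np.uint8);m[85:275,265:350]=(V<140)[85:275,265:350]
a,bx,k=max(blobs(m,1000),key=lambda t:t[0])
f=np.zeros_like(m);cv2.drawContours(f,[k],-1,1,-1);print("bbox",cv2.boundingRect(k))
rows=[(y,np.where(f[y])[0].min()-.5,np.where(f[y])[0].max()+.5) for y in range(115,240,3)]
z=.024
L=cast(c,[(r[1],r[0]) for r in rows],z);R=cast(c,[(r[2],r[0]) for r in rows],z)
p=np.polyfit((L[:,0]+R[:,0])/2,(L[:,1]+R[:,1])/2,1);print("L",np.polyfit(L[:,0],L[:,1],1),"R",np.polyfit(R[:,0],R[:,1],1),"mid",p,"w",np.mean(L[:,1]-R[:,1]))
y0,y1=np.where(f[:,308])[0][[0,-1]];print(y0,y1)
e=cast(c,[(308,y0-.5)],z);ft=cast(c,[(308,y1+.5)],.012);print("ear",e,"foot",ft)
u=np.array([1,p[0]]);u/=np.linalg.norm(u)
cx=(e[0,0]+ft[0,0])/2;ctr=np.array([cx,np.polyval(p,cx)]);print("u",u,"ctr",ctr)
delta(o,toolR([0,0,-1],[-u[1],u[0],0]),[*ctr,.004])
E
```

```text
cam [ 0.415 -0.301  0.322]
bbox (282, 104, 52, 154)
L [ 0.11003004 -0.37689646] R [ 0.10980533 -0.33091675] mid [ 0.10992301 -0.35390889] w -0.04531819635759533
104 257
ear [[ 0.41724454 -0.3074989   0.024     ]] foot [[ 0.57136026 -0.29166979  0.012     ]]
u [0.99401267 0.10926487] ctr [ 0.4943024  -0.29957369]
turn [ 0.002 -0.006  0.003] |deg 0.4 shift now-axes [ -4.8  -7.2 176.7] final-axes [ -3.7  -6.8 176.7]
```

Request:
servo_tool(commands=".002 -.006 .003 -1 -7 50 1;0 0 0 0 0 50 1;0 0 0 0 0 40 1;0 0 0 0 0 20 1;0 0 0 0 0 0 0.8")

```text
time_s: 11.28
eef_pos: [0.4922, -0.3014, 0.0205]
eef_rot: [0.0, -0.054, 0.999, -0.001]
wrist_force: [0.5, -0.3, -0.2]
opening: 0.817
grasp_force: 0.0
```

```bash
python3 - <<'E'
from bench import *
from h import *
o=get_obs();state(o);u=[.994,.1093];delta(o,toolR([0,0,-1],[-u[1],u[0],0]),[.4918,-.2998,.006])
E
```

```text
t 11.28 p [ 0.4922 -0.3014  0.0205] x [-0.994 -0.109 -0.   ] y [-0.109  0.994 -0.001] z [ 0.    -0.001 -1.   ] F [ 0.5 -0.3 -0.2] op 0.817 g 0.0
turn [-0.001  0.    -0.001] |deg 0.1 shift now-axes [ 0.3  1.7 14.5] final-axes [ 0.3  1.7 14.5]
```

Request:
servo_tool(commands="0 0 0 0 1.5 8 0.8;0 0 0 0 0 6.5 0.8;0 0 0 0 0 0 0.8;0 0 0 0 0 0 0.3;0 0 0 0 0 0 0.3")

```text
time_s: 11.9
eef_pos: [0.4922, -0.301, 0.0069]
eef_rot: [0.001, -0.054, 0.999, -0.001]
wrist_force: [1.1, -0.2, 6.0]
opening: 0.524
grasp_force: 63.9
```

Request:
servo_tool(commands="0 0 0 0 0 0 0.3;0 0 0 0 0 0 0.3;0 0 0 0 0 0 0.3;0 0 0 0 0 0 0.3")

```text
time_s: 12.4
eef_pos: [0.4922, -0.3011, 0.0069]
eef_rot: [0.001, -0.054, 0.999, -0.001]
wrist_force: [-0.5, -0.0, 6.1]
opening: 0.521
grasp_force: 63.6
```

Request:
servo_tool(commands="0 0 0 0 0 -10 0.3;0 0 0 0 0 -30 0.3;0 0 0 0 0 -50 0.3;0 0 0 0 0 -60 0.3;0 0 0 0 0 -60 0.3")

```text
time_s: 13.02
eef_pos: [0.4908, -0.2996, 0.2177]
eef_rot: [0.0, -0.054, 0.999, -0.001]
wrist_force: [1.2, 0.0, -2.4]
opening: 0.522
grasp_force: 62.9
```

Request:
servo_tool(commands="0 0 0 0 0 -30 0.3;0 0 0 0 0 0 0.3;0 0 0 0 0 0 0.3")

```text
time_s: 13.4
eef_pos: [0.4906, -0.2993, 0.2442]
eef_rot: [-0.001, -0.054, 0.999, 0.0]
wrist_force: [1.0, 0.6, -2.6]
opening: 0.525
grasp_force: 63.0
```

```bash
python3 - <<'E'
from bench import *
from h import *
o=get_obs();state(o);print(bed(125,0,57));delta(o,T,bed(125,0,57))
cv2.imwrite("pics/w7.png",camera("wrist"))
E
```

```text
t 13.4 p [ 0.4906 -0.2993  0.2442] x [-0.994 -0.108  0.001] y [-0.108  0.994  0.   ] z [-0.001  0.    -1.   ] F [ 1.   0.6 -2.6] op 0.525 g 63.0
[0.5123155  0.12469361 0.14457865]
turn [-0.008  0.557  0.03 ] |deg 32.0 shift now-axes [-67.4 419.1  99.6] final-axes [-98.8 421.   55.7]
```

View pics/w7.png

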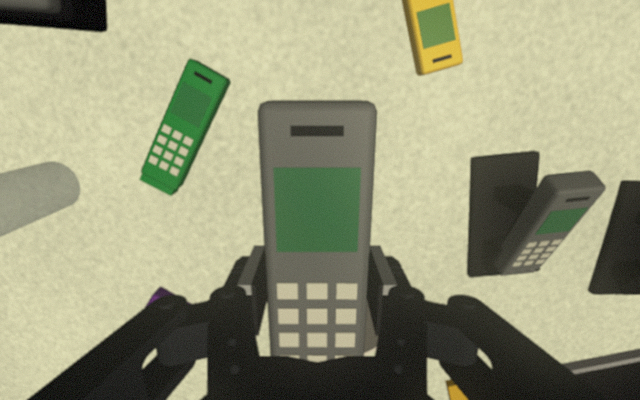

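The handset is held level and straight in the hand, in columns 260–375. Carrying it over to the cradle.

Request:
servo_tool(commands="0 0 0 -4 30 0 0.3;0 0 0 -9 57 0 0.3;0 0 0 -9 57 0 0.3;0 0 0 -9 57 0 0.3;0 0 0 -9 57 0 0.3")

```text
time_s: 14.08
eef_pos: [0.5021, -0.0372, 0.2433]
eef_rot: [-0.001, -0.054, 0.999, -0.0]
wrist_force: [0.8, -0.8, -0.7]
opening: 0.523
grasp_force: 62.9
```

Request:
servo_tool(commands="0 0 0 -9 57 0 0.3;0 0 0 -9 57 0 0.3;0 0 0 -9 47 0 0.3;0 0 0 0 0 0 0.3")

```text
time_s: 14.58
eef_pos: [0.5114, 0.1268, 0.243]
eef_rot: [-0.002, -0.056, 0.998, -0.001]
wrist_force: [0.3, -0.3, -1.6]
opening: 0.522
grasp_force: 62.9
```

Request:
servo_tool(commands="-.002 .139 .0075 0 0 0 0.3;-.002 .139 .0075 0 0 0 0.3;-.002 .139 .0075 0 0 0 0.3;-.002 .139 .0075 0 0 0 0.3;0 0 0 0 0 0 0.3")

```text
time_s: 15.2
eef_pos: [0.5127, 0.1225, 0.2408]
eef_rot: [-0.277, -0.036, 0.96, -0.012]
wrist_force: [-0.3, -0.5, -2.0]
opening: 0.521
grasp_force: 62.9
```

```bash
python3 - <<'E'
from bench import *
from h import *
o=get_obs();state(o);delta(o,T,bed(125,0,17))
E
```

```text
t 15.2 p [0.5127 0.1225 0.2408] x [-0.844 -0.063  0.533] y [-0.076  0.997 -0.002] z [-0.531 -0.042 -0.846] F [-0.3 -0.5 -2. ] op 0.521 g 62.9
turn [-0.001 -0.004 -0.002] |deg 0.3 shift now-axes [-51.2   2.5 121.5] final-axes [-50.8   2.3 121.7]
```

Request:
servo_tool(commands="-.001 -.004 -.002 -20 2 40 0.3;0 0 0 -20 0 40 0.3;0 0 0 -11 0 25 0.3;0 0 0 0 0 10 0.3;0 0 0 0 0 0 0.3")

```text
time_s: 15.82
eef_pos: [0.4955, 0.124, 0.1212]
eef_rot: [-0.271, -0.038, 0.962, -0.011]
wrist_force: [0.7, 0.8, -2.0]
opening: 0.524
grasp_force: 62.9
```

```bash
python3 - <<'E'
from bench import *
from h import *
o=get_obs();state(o);delta(o,T,bed(125,0,10))
cv2.imwrite("pics/w8.png",np.vstack([camera("wrist")[150:400],camera("scene")[170:300]]))
E
```

```text
t 15.82 p [0.4955 0.124  0.1212] x [-0.85  -0.066  0.523] y [-0.078  0.997 -0.001] z [-0.521 -0.041 -0.852] F [ 0.7  0.8 -2. ] op 0.524 g 62.9
turn [-0.001  0.008  0.001] |deg 0.5 shift now-axes [-1.7 -0.6 18.3] final-axes [-1.9 -0.6 18.3]
```

View pics/w8.png

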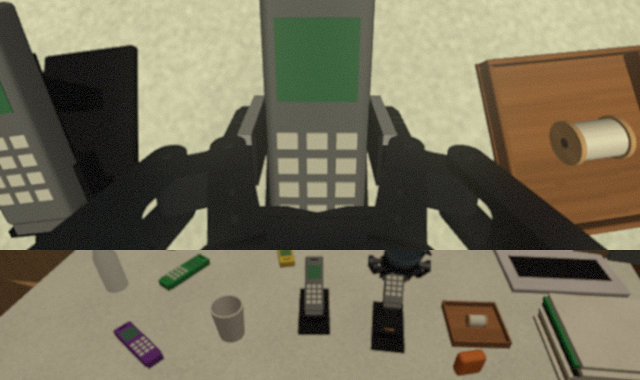

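The handset is over the bed, aligned with it and foot towards the lip. The spool rests in the tray. Next: lower to 3 mm off the bed, then slide down towards the lip.

Request:
servo_tool(commands="0 .008 0 -1 -.5 8 0.3;0 0 0 0 0 6 0.3;0 0 0 0 0 0 0.3;0 0 0 0 0 0 0.3")

```text
time_s: 16.42
eef_pos: [0.4895, 0.1232, 0.1082]
eef_rot: [-0.276, -0.038, 0.96, -0.011]
wrist_force: [-0.3, 0.1, -1.6]
opening: 0.521
grasp_force: 62.9
```

```bash
python3 - <<'E'
from bench import *
from h import *
o=get_obs();state(o);delta(o,T,bed(125,0,10))
E
```

```text
t 16.43 p [0.4895 0.1232 0.1082] x [-0.845 -0.066  0.53 ] y [-0.078  0.997 -0.001] z [-0.529 -0.042 -0.848] F [-0.3  0.1 -1.6] op 0.521 g 62.9
turn [-0.001 -0.001  0.001] |deg 0.1 shift now-axes [-0.1 -0.3  4. ] final-axes [-0.1 -0.3  4. ]
```

Request:
servo_tool(commands="0 0 0 -10 0 3 0.3;0 0 0 -10 0 0 0.3;0 0 0 -10 0 0 0.3;0 0 0 -8 0 0 0.3;0 0 0 0 0 0 0.3")

```text
time_s: 17.05
eef_pos: [0.5202, 0.1256, 0.0849]
eef_rot: [-0.276, -0.038, 0.96, -0.011]
wrist_force: [-0.0, -0.4, -2.2]
opening: 0.521
grasp_force: 62.9
```

```bash
python3 - <<'E'
from bench import *
from h import *
o=get_obs();state(o);delta(o,T,bed(75,0,7))
E
```

```text
t 17.05 p [0.5202 0.1256 0.0849] x [-0.845 -0.066  0.531] y [-0.078  0.997 -0.001] z [-0.529 -0.042 -0.847] F [-0.  -0.4 -2.2] op 0.521 g 62.9
turn [-0.001 -0.001  0.001] |deg 0.1 shift now-axes [-11.7  -0.3   3.6] final-axes [-11.7  -0.3   3.6]
```

Request:
servo_tool(commands="0 0 0 -4 0 1 0.3;0 0 0 -2 0 1 0.3;0 0 0 0 0 1 0.3;0 0 0 0 0 0 0.3")

```text
time_s: 17.55
eef_pos: [0.5233, 0.1259, 0.0798]
eef_rot: [-0.276, -0.038, 0.96, -0.011]
wrist_force: [0.1, -0.7, -1.6]
opening: 0.522
grasp_force: 62.9
```

```bash
python3 - <<'E'
from bench import *
from h import *
o=get_obs();R=state(o);delta(o,T,bed(75,0,7));print("F bed",(B.T@o["wrist_force"]).round(1))
E
```

```text
t 17.55 p [0.5233 0.1259 0.0798] x [-0.845 -0.066  0.531] y [-0.078  0.997 -0.001] z [-0.529 -0.042 -0.848] F [ 0.1 -0.7 -1.6] op 0.522 g 62.9
turn [-0.001 -0.001  0.001] |deg 0.1 shift now-axes [-6.3 -0.3  0.9] final-axes [-6.3 -0.3  0.9]
F bed [-0.9  0.7 -1.3]
```

Request:
servo_tool(commands="0 0 0 -2 0 .5 0.3;0 0 0 -2 0 0 0.3;0 0 0 -1 0 0 0.3;0 0 0 0 0 0 0.3")

```text
time_s: 18.05
eef_pos: [0.5275, 0.1262, 0.0766]
eef_rot: [-0.276, -0.038, 0.96, -0.011]
wrist_force: [-0.5, -0.4, -1.5]
opening: 0.524
grasp_force: 62.9
```

```bash
python3 - <<'E'
from bench import *
from h import *
o=get_obs();R=state(o);delta(o,T,bed(75,0,7));print("F bed",(B.T@o["wrist_force"]).round(1))
E
```

```text
t 18.05 p [0.5275 0.1262 0.0766] x [-0.845 -0.066  0.531] y [-0.078  0.997 -0.001] z [-0.529 -0.042 -0.848] F [-0.5 -0.4 -1.5] op 0.524 g 62.9
turn [-0.001 -0.001  0.001] |deg 0.1 shift now-axes [-1.1 -0.3  0.4] final-axes [-1.1 -0.3  0.4]
F bed [-0.4  0.4 -1.6]
```

Nearly there. Creeping until the lip shows in the force reading.

Request:
servo_tool(commands="0 0 0 -1 0 0 0.3;0 0 0 0 0 0.5 0.3;0 0 0 -1 0 0 0.3;0 0 0 0 0 0 0.3")

```text
time_s: 18.55
eef_pos: [0.5281, 0.1262, 0.0759]
eef_rot: [-0.277, -0.038, 0.96, -0.011]
wrist_force: [-5.0, -0.7, 5.1]
opening: 0.521
grasp_force: 63.3
```

```bash
python3 - <<'E'
from bench import *
from h import *
o=get_obs();R=state(o);delta(o,T,bed(75,0,7));print("F bed",(B.T@o["wrist_force"]).round(1))
E
```

```text
t 18.55 p [0.5281 0.1262 0.0759] x [-0.844 -0.066  0.532] y [-0.078  0.997 -0.001] z [-0.531 -0.042 -0.847] F [-5.  -0.7  5.1] op 0.521 g 63.3
turn [-0.002 -0.003  0.001] |deg 0.2 shift now-axes [-0.2 -0.3  0.2] final-axes [-0.2 -0.3  0.2]
F bed [7.  0.3 1.6]
```

Lip contact: 7 N up the slope. Now press it gently onto the bed.

Request:
servo_tool(commands="0 0 0 0 0 0.5 0.3;0 0 0 0 0 0.5 0.3;0 0 0 0 0 0.5 0.3;0 0 0 0 0 0 0.3")

```text
time_s: 19.05
eef_pos: [0.5281, 0.1262, 0.0759]
eef_rot: [-0.276, -0.038, 0.96, -0.011]
wrist_force: [-3.5, -0.1, 10.4]
opening: 0.521
grasp_force: 64.0
```

```bash
python3 - <<'E'
from bench import *
from h import *
o=get_obs();R=state(o);delta(o,T,bed(75,0,7));print("F bed",(B.T@o["wrist_force"]).round(1),o["torque"].round(2))
E
```

```text
t 19.05 p [0.5281 0.1262 0.0759] x [-0.845 -0.066  0.531] y [-0.078  0.997 -0.001] z [-0.529 -0.042 -0.847] F [-3.5 -0.1 10.4] op 0.521 g 64.0
turn [-0.002 -0.001  0.001] |deg 0.1 shift now-axes [-0.1 -0.3  0.1] final-axes [-0.1 -0.3  0.1]
F bed [ 8.4 -0.2  7. ] [-0.16  1.1   0.01]
```

Contact with both lip and bed. Release, then back off square to the bed.

Request:
servo_tool(commands="0 0 0 0 0 0 0.6;0 0 0 0 0 0 0.7;0 0 0 0 0 0 0.85;0 0 0 0 0 0 0.85")

```text
time_s: 19.55
eef_pos: [0.5281, 0.1262, 0.0738]
eef_rot: [-0.276, -0.038, 0.96, -0.011]
wrist_force: [-0.0, 0.0, -0.0]
opening: 0.852
grasp_force: 0.0
```

Request:
servo_tool(commands="0 0 0 0 0 -15 0.85;0 0 0 0 0 -40 0.85;0 0 0 0 0 -60 0.85;0 0 0 0 0 -40 0.85;0 0 0 0 0 0 0.85")

```text
time_s: 20.18
eef_pos: [0.6133, 0.1327, 0.2098]
eef_rot: [-0.271, -0.037, 0.962, -0.011]
wrist_force: [-0.2, 1.0, -0.4]
opening: 0.853
grasp_force: 0.0
```

```bash
python3 - <<'E'
from bench import *
from h import *
o=get_obs();R=state(o);c=calibration("wrist");im=camera("wrist");cv2.imwrite("pics/w9.png",np.vstack([im,camera("scene")[170:300]]))
for n,X in(("ear top corners",[(150,-23,24),(150,23,24)]),("lip top inner",[(0,-30.5,18),(0,30.5,18)]),("foot top",[(9,-23,24),(9,23,24)])): print(n,proj(c,[bed(*x) for x in X]).round(1).tolist())
E
```

```text
t 20.18 p [0.6133 0.1327 0.2098] x [-0.85  -0.066  0.523] y [-0.078  0.997 -0.001] z [-0.521 -0.042 -0.852] F [-0.2  1.  -0.4] op 0.853 g 0.0
ear top corners [[344.8, 95.8], [289.3, 95.7]]
lip top inner [[347.9, 255.5], [285.9, 255.4]]
foot top [[340.9, 250.0], [292.9, 249.9]]
```

View pics/w9.png

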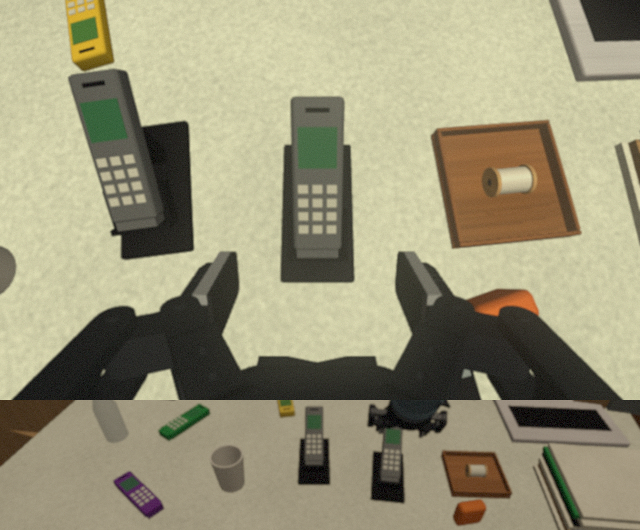

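The handset lies centred in the cradle. Its ear edge is at row 97, where 96 was predicted, and its sides are at 291–344, where 289–345 was predicted. The spool is in the tray and everything else is undisturbed. Handing in.

```bash
python3 -c "
from bench import *
print(hand_in())"
```

```text
the job is handed in; nothing more can be done
None
```

The spool is in the wooden tray, and the loose handset is docked keypad up in the free cradle, against the lip and flat on the bed. The job was handed in at about 20 s of the 64 s allowed; `hand_in()` did not report a verdict.

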